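# Hold the swab box open

### The arm

A 6-joint arm with a two-finger parallel gripper is mounted at the origin on the work surface. World frame = base frame: x ahead of the robot, y to its left, z up, the work surface at z = 0. Lengths are in m, angles in rad, forces in N, time in s.
With the tool pointing down it reaches from about 0.3 to 0.775 m from the base axis. Payload 14.6 kg.
Tool frame: the origin (TCP) lies midway between the tips of the shut fingers; the grasp point (between the pads) lies 19 mm behind it; z points along the fingers, y is the line along which they close (so a half turn about z gives the same grasp; the last joint's range is limited). The gripper opens to 94 mm and grips with 3 to 60 N. Pads are 16 mm wide; open, the fingers measure 119 mm over their backs; the gripper's body (75 mm by 177 mm) begins 78 mm behind the grasp point.
Start: joints at [-1.334, 0.3, 1.521, -0, 1.321, -0.067], TCP at [0.165, -0.525, 0.205] pointing down, gripper open.
Joint ranges: [-3.03, 3.03], [-0.79, 2.21], [0.23, 2.52], [-1.04, 4.18], [0, 3.07], [-2.55, 2.55]. Speed limits (rad/s): [2.22, 2.22, 2.57, 3.14, 3.14, 3.14].

### API

Orientations are given as [roll, pitch, yaw] about the fixed x, y, z axes, in that order (R = Rz(yaw) Ry(pitch) Rx(roll)).
In Python, from station import telemetry, optics, ctrl gives the robot as it stands.
- The arm moves only by the tool carry_out, never from a script. Its argument "plan" is a list that holds one entry, the list of rows, each a list of 7 numbers: the shift along the tool's x, y, z in mm, then the turn, a rotation vector about the tool's x, y, z in rad, then the finger opening in mm, from 0 to 94. A call has 1 to 20 rows; each row shifts and turns the commanded pose from where the row before left it, along the tool's axes as they then stand; what a row does not reach is not made up. A row lasts 1/12 s, in which the tool goes at most 41.7 mm and 7.16 degrees, less where a joint would pass 70% of its speed; a pose out of reach is approached as far as the arm can. A call with a gripper value outside its range is refused whole. The fingers move at their own pace and stop on an object; "squeeze" is the grip in N (left out, the last holds). Time passes only in rows, so rows that do not move let the fingers close. It gives the time, the measured TCP pose, the force, the opening and the grip force at its end, in the units of the state.
- telemetry.get_obs(): the state, without advancing time (a new reading comes with each control period).
- optics.camera(name): name is "scene" or "top" or "wrist"; returns a dict with "pixels" (400x640x3 uint8, red, green, blue), "intrinsics" (3x3 intrinsics, pixels), "origin" and "rotation" of the camera in the world. Camera axes: x right, y down, z forward; pixel columns grow to the right and rows downward; lengths in m; the calibration is good to about 2 mm. A picture is of the moment at which its call begins. There is no depth.
- ctrl.hand_in(): hands the job in; it is judged then, once.
The state is a dict: "time_s": time; "qpos": joint angles; "joint_vel": joint speeds; "tau": joint torques, N m; "ee_pos": TCP position; "eef_rot": TCP orientation; "force": force on the tool from outside, world axes, zero at the start; "moment": the same for the moment, N m; "grip_width": finger opening in m; "grip_force": force on a finger pad.
Only numpy, scipy, OpenCV 4.12 (cv2) and the standard library are available. Lean on these libraries where they do the work, as an engineer would, in place of code of your own. Each camera call takes 0.05 s, during which the arm holds its last target. There are 200 camera calls.

### The job

A cream jar has been left on the lid of the cotton-swab box: take it off and set it down gently (do not drop it) and upright, standing fully on the flat round coaster. Then lift the lid by its front pull tab to 50 degrees from shut, never swinging it right back, and finish your program still holding it steady at that angle with the gripper, because it falls shut when let go. Leave the glass bowl, the dropper bottle and the brush where they are.

Things in the scene. Friction and masses are not known exactly. Their poses are not given: they have to be found in the camera images.
- swab_box: Clear plastic box, fixed to the counter, with cotton swabs inside and a white hinged lid on top: 130 mm deep (its x), 190 mm wide (its y), walls 65 mm high; the shut lid on top makes it 73 mm. Origin: centre of its underside; x points from the front (tab side, towards the robot) to the rear (hinge side), z up. Its yaw varies by up to 0.4 rad either way.
- lid (a joint): Angle of the white lid, rad: 0 shut, grows as the front edge swings up (50 degrees = 0.873); the stop is at 1.9. The lid is a slab 134 x 194 mm, 8 mm thick, about 0.22 kg, hinged along the box's rear top edge; its weight and a weak spring shut it (about 2 N at the tab holds it anywhere).
- lid_hinge (a point): Middle of the lid's hinge line: on the box's rear top edge, 65 mm behind the box's centre, 65 mm above the counter; fixed to the box with the box's axes. The hinge line runs along the y axis; the lid opens by turning about +y.
- tab_grip (a point): Where to grip the lid's pull tab: a flat tab at the middle of the front edge, 20 mm wide (along the box's y), 8 mm thick, in the plane of the lid, standing out 40 mm in front of the lid's edge with free space below and to both sides. The point lies in mid thickness, 26 mm in front of the lid's edge, 158 mm in front of the hinge line and (shut) 4 mm above it. Moves with the lid; it turns freely between fingers that close along the box's y.
- cream_jar: Round cream jar with a black cap: amber glass body 50 mm diameter up to 27 mm, cap 52 mm diameter above it, 50 mm high, about 0.14 kg, loose, standing upright on the lid at the start. Origin: centre of its underside; z up through the cap.
- coaster: Flat round cork coaster, 120 mm diameter, 5 mm thick, fixed to the counter to the left or right of the box. Origin: centre of its underside, on the counter.
- glass_bowl: Bystander: clear glass bowl, 96 mm rim diameter, 42 mm high, on the other side of the box from the coaster. Origin: centre of its underside.
- dropper_bottle: Bystander: small amber dropper bottle, 36 mm diameter, 102 mm high, standing behind the box to the left. Origin: centre of its underside.
- mask_brush: Bystander: brush with white handle, 160 mm long, lying behind the box to the right, along its own x. Origin: underside near its middle.
Mind the look-alikes: they are no part of the job. What is shaped like the cream_jar but brown, turquoise or yellow is not meant.

How it is judged:
By the outcome, as a careful person would: the job done as asked, in the order asked, and still so for the second after the job is handed in, while the arm keeps its last pose, push and grip.
It also fails if it takes over 58 s, if anything falls off the work surface, if the arm or the gripper's body presses on something with over 40 N, if the wrist force passes 120 N, or if a joint passes its speed limit or range.

## Working session

There is one attempt and no reset: what is moved stays moved. The work goes in short steps, Python scripts to look and compute and a tool call to move; the robot and the scene stay as the last step left them, time stands still between calls to the robot, and variables do not carry over. Pictures are saved under pics/ and viewed, at most 10 in all, crops included, and the job is handed in when it is done.

Besides the shell and the picture viewer there is one more tool, called after "Request:" by a JSON object that holds its "name" and its "arguments". carry_out: Moves the arm, as the interface text tells. Its arguments: {"type":"object","properties":{"plan":{"type":"array","items":{"type":"array","items":{"type":"array","items":{"type":"number"}}}},"squeeze":{"type":"number"}},"required":["plan"]}

```bash
mkdir -p pics; cat > h.py <<'E'
import numpy as np, cv2
from station import telemetry, optics, ctrl
def shot(name,fn):
    c=optics.camera(name); cv2.imwrite('pics/'+fn+'.png',c['pixels'][:,:,::-1]); np.savez('pics/'+fn+'.npz',**{k:np.array(c[k]) for k in('pixels','intrinsics','origin','rotation')}); return c
def ray(c,u,v,z):
    d=np.array(c['rotation'])@np.linalg.inv(np.array(c['intrinsics']))@np.array([u,v,1.]); o=np.array(c['origin']); return o+d*(z-o[2])/d[2]
def proj(c,p):
    q=np.array(c['rotation']).T@(np.array(p)-np.array(c['origin'])); q=np.array(c['intrinsics'])@q; return q[:2]/q[2]
E
python3 - <<'E'
from h import *
for n in('top','scene'):
    c=shot(n,n+'0'); print(n,c['origin'],np.round(c['rotation'],3).tolist(),c['intrinsics'][0][0])
print(telemetry.get_obs())
E
```

```text
top [ 0.50754324 -0.01314649  0.9853837 ] [-3.035, 0.04, -1.562] 413.909391543521
scene [ 1.15903997 -0.07279742  0.87173153] [-2.529, -0.015, 1.486] 397.3276146922797
{'time_s': 0.1, 'qpos': array([-1.33360713e+00,  3.00375634e-01,  1.52150399e+00, -1.27952904e-05,
        1.32068878e+00, -6.66077538e-02]), 'joint_vel': array([ 0.00134057, -0.00011618, -0.00094785, -0.00058446, -0.00093109,
        0.00045616]), 'tau': array([ 1.50718690e-03, -5.32643723e+01, -3.53282583e+01,  7.09455600e-02,
        2.35177344e-02, -5.70380394e-05]), 'ee_pos': array([ 0.1644666 , -0.52459675,  0.2049713 ]), 'eef_rot': array([-3.14061824e+00, -5.25781702e-05,  3.03800099e-01]), 'force': array([ 0.14414631, -0.0355711 , -0.11253071]), 'moment': array([-0.02526352, -0.00576449, -0.01895056]), 'grip_force': 0.0, 'grip_width': 0.09420622709125943}
```

View pics/top0.png

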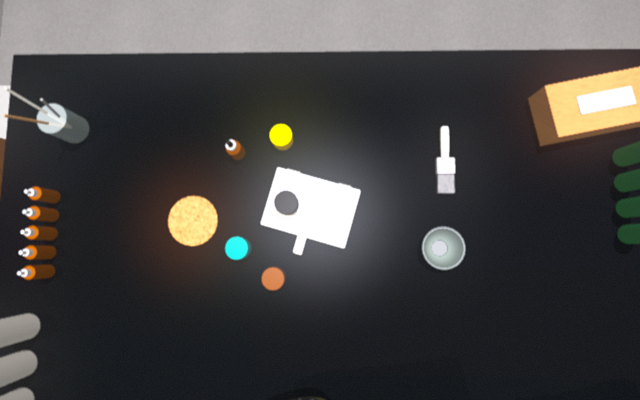

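View pics/scene0.png

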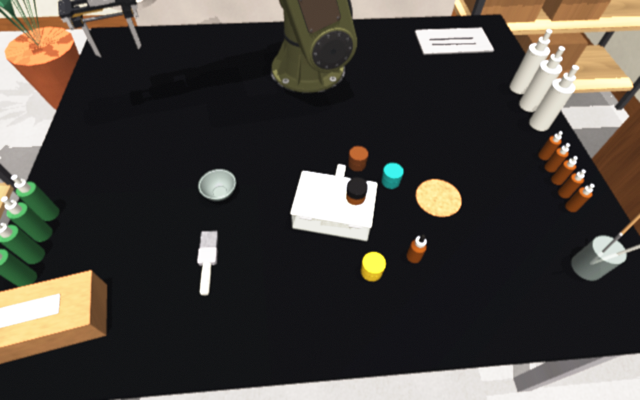

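Top view: white lid centred near (311,208), tab at (299,245), black cap at (287,203), coaster at (193,221). The look-alikes are turquoise (237,248), brown (273,279) and yellow (281,136). The camera rotation is given as roll, pitch, yaw.

```bash
cat >> h.py <<'E'
from scipy.spatial.transform import Rotation as Ro
def fix(c):
    c=dict(c); r=np.array(c['rotation']); c['rotation']=Ro.from_euler('xyz',r).as_matrix() if r.shape==(3,) else r; return c
def load(fn): return fix(np.load('pics/'+fn+'.npz'))
def blob(m,box):
    k=np.zeros(m.shape,np.uint8); x0,y0,x1,y1=box; k[y0:y1,x0:x1]=m[y0:y1,x0:x1]
    n,l,s,ce=cv2.connectedComponentsWithStats(k); i=1+np.argmax(s[1:,4]); return (l==i).astype(np.uint8),ce[i],s[i]
E
python3 - <<'E'
from h import *
c=load('top0'); p=c['pixels']; hsv=cv2.cvtColor(p,cv2.COLOR_RGB2HSV)
white=((hsv[...,2]>180)&(hsv[...,1]<40)).astype(np.uint8)
m,ce,s=blob(white,(250,155,370,265)); 
m=cv2.morphologyEx(m,cv2.MORPH_CLOSE,np.ones((3,3)))
body=cv2.morphologyEx(m,cv2.MORPH_OPEN,np.ones((17,17)))
cn=max(cv2.findContours(body,0,2)[0],key=cv2.contourArea)
b=cv2.boxPoints(cv2.minAreaRect(cv2.convexHull(cn)))
P=np.array([ray(c,*q,.073) for q in b]); print('lid',np.round(P,4).tolist(),'ctr',P.mean(0)); print([np.linalg.norm(P[i]-P[i-1]) for i in range(4)])
t,ce,s=blob(((m>0)&(cv2.dilate(body,np.ones((3,3)))==0)).astype(np.uint8),(270,230,330,265)); print('tab',ce,s,ray(c,*ce,.073))
d=((hsv[...,2]<110)).astype(np.uint8); j,ce,s=blob(d,(272,188,302,218)); print('cap',ce,s,ray(c,*ce,.123))
k=((hsv[...,1]>60)&(hsv[...,2]>150)).astype(np.uint8)
for n,bx,z in(('coaster',(160,190,222,252),.005),('cyan',(222,232,252,264),.05),('brown',(258,264,290,295),.05),('yellow',(265,120,297,155),.05)):
    _,ce,s=blob(k,bx); print(n,ce,s,np.round(ray(c,*ce,z),4))
print('bowl',ray(c,444,248,.042))
E
```

```text
lid [[0.5548, 0.1391, 0.073], [0.696, 0.1026, 0.073], [0.6429, -0.0861, 0.073], [0.5045, -0.0474, 0.073]] ctr [0.59954784 0.02702819 0.073     ]
[np.float64(0.19319118887295553), np.float64(0.14583617290681974), np.float64(0.19602345999369467), np.float64(0.14375495735287924)]
tab [298.71621622 246.61486486] [293 240  13  15 148] [0.51336346 0.05136391 0.073     ]Traceback (most recent call last):
  File "<stdin>", line 11, in <module>
  File "h.py", line 15, in blob
    n,l,s,ce=cv2.connectedComponentsWithStats(k); i=1+np.argmax(s[1:,4]); return (l==i).astype(np.uint8),ce[i],s[i]
                                                      ~~~~~~~~~^^^^^^^^^
    return _wrapfunc(a, 'argmax', axis=axis, out=out, **kwds)
    return bound(*args, **kwds)
ValueError: attempt to get argmax of an empty sequence
```

```bash
python3 - <<'E'
from h import *
c=load('top0'); p=c['pixels']; hsv=cv2.cvtColor(p,cv2.COLOR_RGB2HSV)
print(p[203,287],p[203,265:310,0].tolist())
d=((hsv[...,2]<140)).astype(np.uint8); j,ce,s=blob(d,(272,188,302,218)); print('cap',ce,s,ray(c,*ce,.123))
k=((hsv[...,1]>60)&(hsv[...,2]>150)).astype(np.uint8)
for n,bx,z in(('coaster',(160,190,222,252),.005),('cyan',(222,232,252,264),.05),('brown',(258,264,290,295),.05),('yellow',(265,120,297,155),.05)):
    _,ce,s=blob(k,bx); print(n,ce,s,np.round(ray(c,*ce,z),4))
print('bowl',ray(c,444,248,.042))
E
```

```text
[127 126 130] [110, 221, 255, 255, 255, 255, 255, 255, 255, 199, 117, 117, 122, 120, 119, 122, 122, 121, 125, 126, 126, 128, 127, 125, 127, 128, 129, 130, 130, 130, 130, 129, 119, 198, 255, 255, 255, 255, 255, 255, 255, 255, 255, 255, 255]
cap [286.01452785 202.64891041] [275 192  23  22 413] [0.60483314 0.07575095 0.123     ]
coaster [192.4133995  220.43672457] [ 168  195   50   52 2015] [0.5741 0.3128 0.005 ]
cyan [236.16321839 247.65747126] [225 236  23  24 435] [0.5099 0.195  0.05  ]
brown [272.53186275 278.13970588] [262 267  22  23 408] [0.4427 0.1109 0.05  ]
yellow [280.6326087  135.38043478] [269 124  24  25 460] [0.7703 0.0983 0.05  ]
bowl [ 0.51338171 -0.27263984  0.042     ]
```

Sizes agree with those given: the lid is about 194 mm wide and the coaster 118 mm across. Box yaw comes out at about -0.274. I'm moving above the box for a close look.

Request:
{"name": "carry_out", "arguments": {"plan": [[[0, 0, 0, 0, 0, 0.0963, 94], [0, 0, 0, 0, 0, 0.0963, 94], [0, 0, 0, 0, 0, 0.0963, 94], [0, 0, 0, 0, 0, 0.0963, 94], [0, 0, 0, 0, 0, 0.0963, 94], [0, 0, 0, 0, 0, 0.0963, 94], [12.4, -37, -5.3, 0, 0, 0, 94], [12.4, -37, -5.3, 0, 0, 0, 94], [12.4, -37, -5.3, 0, 0, 0, 94], [12.4, -37, -5.3, 0, 0, 0, 94], [12.4, -37, -5.3, 0, 0, 0, 94], [12.4, -37, -5.3, 0, 0, 0, 94], [12.4, -37, -5.3, 0, 0, 0, 94], [12.4, -37, -5.3, 0, 0, 0, 94], [12.4, -37, -5.3, 0, 0, 0, 94], [12.4, -37, -5.3, 0, 0, 0, 94], [12.4, -37, -5.3, 0, 0, 0, 94], [12.4, -37, -5.3, 0, 0, 0, 94], [12.4, -37, -5.3, 0, 0, 0, 94], [12.4, -37, -5.3, 0, 0, 0, 94]]]}}

```text
time_s: 1.77
ee_pos: [0.4724, -0.0711, 0.2798]
eef_rot: [3.142, 0.0, -0.274]
force: [0.1, -0.9, -0.1]
grip_width: 0.0938
grip_force: 0.0
```

Request:
{"name": "carry_out", "arguments": {"plan": [[[12.4, -37, -5.3, 0, 0, 0, 94], [12.4, -37, -5.3, 0, 0, 0, 94], [12.4, -37, -5.3, 0, 0, 0, 94], [12.4, -37, -5.3, 0, 0, 0, 94], [0, 0, 0, 0, 0, 0, 94], [0, 0, 0, 0, 0, 0, 94], [0, 0, 0, 0, 0, 0, 94]]]}}

```text
time_s: 2.35
ee_pos: [0.5593, 0.0557, 0.3003]
eef_rot: [3.141, 0.001, -0.274]
force: [0.8, 0.5, -0.6]
grip_width: 0.0941
grip_force: 0.0
```

```bash
python3 - <<'E'
from h import *
c=fix(shot('wrist','w1')); print(c['origin'],c['rotation'].round(3).tolist(),c['intrinsics'][0]); o=telemetry.get_obs(); print(o['ee_pos'],o['eef_rot'])
for n,q in(('tab',(.507,.053,.073)),('cap',(.605,.076,.123))): print(n,proj(c,q))
E
```

```text
[0.62480224 0.03806925 0.47954145] [[-0.27, -0.936, -0.227], [-0.963, 0.262, 0.065], [-0.001, 0.236, -0.972]] [301.98725093   0.         321.13109833]
[0.55916384 0.05522301 0.30056549] [ 3.14122801e+00  6.19318510e-04 -2.74606433e-01]
tab [333.84671842 205.48148134]
cap [294.75856933 144.91387191]
```

View pics/w1.png

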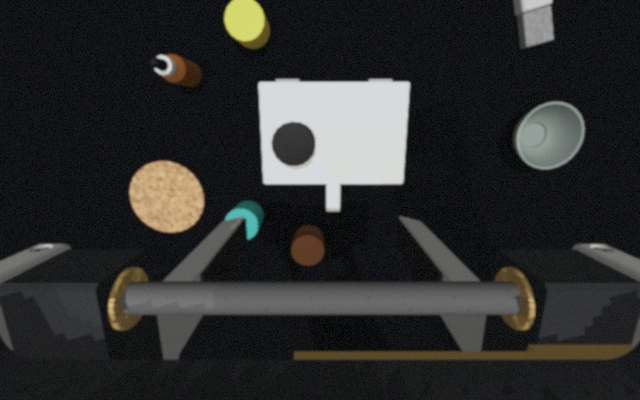

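Wrist view: the lid is square with the tool, its front edge at row 185 and rear at row 81. The tab spans (326–341, 185–212), the cap is near (294,144) and the coaster near (167,196).

```bash
python3 - <<'E'
from h import *
c=load('w1'); p=c['pixels']; hsv=cv2.cvtColor(p,cv2.COLOR_RGB2HSV)
w=((hsv[...,2]>130)&(hsv[...,1]<60)).astype(np.uint8)
m,ce,s=blob(w,(250,70,420,216)); body=cv2.morphologyEx(m,cv2.MORPH_OPEN,np.ones((25,25)))
cap,ce,_=blob((hsv[...,2]<90).astype(np.uint8),(265,115,325,175)); (x,y),r=cv2.minEnclosingCircle(cv2.findNonZero(cap)); print('cap',ce,x,y,r,ray(c,*ce,.123))
t=m.copy(); t[:189]=0; ys,xs=np.nonzero(t); print('tab',xs.min(),xs.max(),ys.max(),'mid',xs.mean())
end=ray(c,xs.mean(),ys.max()+.5,.073); 
front=ray(c,xs.mean(),np.nonzero(m[:,310])[0].max()+.5,.073); print('tabend',end,'front',front,np.linalg.norm(end-front))
print([ (x,np.nonzero(m[:,x])[0].max()) for x in (275,300,360,395)])
F=[ray(c,u,np.nonzero(m[:,u])[0].max()+.5,.073) for u in(275,395)]; d=F[0]-F[1]; yaw=np.arctan2(-d[0],d[1]); print('yaw',yaw)
X=np.array([np.cos(yaw),np.sin(yaw),0]); print('grip from end',end+.014*X,'from front',front-.026*X,'hinge',end+.172*X)
k=((hsv[...,1]>60)&(hsv[...,2]>100)).astype(np.uint8); _,ce,s=blob(k,(120,150,215,240)); print('coaster',ce,s,ray(c,*ce,.005))
E
```

```text
cap [293.27818448 143.53806735] 293.276123046875 143.48507690429688 21.051870346069336 [0.60699317 0.07720404 0.123     ]
tab 326 340 210 mid 332.9166666666667
tabend [0.50026941 0.05617042 0.073     ] front [0.53634358 0.04640694 0.073     ] 0.037372067215331504
[(275, np.int64(184)), (300, np.int64(184)), (360, np.int64(184)), (395, np.int64(184))]
yaw -0.2733591685731826
grip from end [0.51374958 0.05239087 0.073     ] from front [0.51130898 0.05342609 0.073     ] hinge [0.66588296 0.00973603 0.073     ]
coaster [166.26923971 196.2513369 ] [ 129  160   76   73 4301] [0.57572945 0.31327202 0.005     ]
```

Request:
{"name": "carry_out", "arguments": {"plan": [[[9.8, -8.3, 25, 0, 0, 0, 94], [9.8, -8.3, 25, 0, 0, 0, 94], [9.8, -8.3, 25, 0, 0, 0, 94], [9.8, -8.3, 25, 0, 0, 0, 94], [0, 0, 20, 0, 0, 0, 94], [0, 0, 20, 0, 0, 0, 94], [0, 0, 20, 0, 0, 0, 94], [0, 0, 18, 0, 0, 0, 94], [0, 0, 15, 0, 0, 0, 94], [0, 0, 12, 0, 0, 0, 94], [0, 0, 6, 0, 0, 0, 94], [0, 0, 0, 0, 0, 0, 94], [0, 0, 0, 0, 0, 0, 94], [0, 0, 0, 0, 0, 0, 94]]]}}

```text
time_s: 3.57
ee_pos: [0.6068, 0.0772, 0.091]
eef_rot: [-3.141, -0.002, -0.274]
force: [0.0, -0.2, 0.1]
grip_width: 0.0939
grip_force: 0.0
```

Request:
{"name": "carry_out", "arguments": {"plan": [[[0, 0, 0, 0, 0, 0, 60], [0, 0, 0, 0, 0, 0, 55], [0, 0, 0, 0, 0, 0, 50], [0, 0, 0, 0, 0, 0, 45], [0, 0, 0, 0, 0, 0, 40], [0, 0, 0, 0, 0, 0, 40], [0, 0, 0, 0, 0, 0, 40], [0, 0, 0, 0, 0, 0, 40], [0, 0, 0, 0, 0, 0, 40]]], "squeeze": 15}}

```text
time_s: 4.32
ee_pos: [0.6063, 0.0773, 0.0899]
eef_rot: [3.142, 0.0, -0.274]
force: [-0.2, -0.6, 0.6]
grip_width: 0.0514
grip_force: 15.0
```

Request:
{"name": "carry_out", "arguments": {"plan": [[[0, 0, -6, 0, 0, 0, 40], [0, 0, -12, 0, 0, 0, 40], [0, 0, -16, 0, 0, 0, 40], [0, 0, -16, 0, 0, 0, 40], [-5, -12, 0, 0, 0, 0, 40], [-11, -25.4, 0, 0, 0, 0, 40], [-11, -25.4, 0, 0, 0, 0, 40], [-11, -25.4, 0, 0, 0, 0, 40], [-11, -25.4, 0, 0, 0, 0, 40], [-11, -25.4, 0, 0, 0, 0, 40], [-11, -25.4, 0, 0, 0, 0, 40], [-11, -25.4, 0, 0, 0, 0, 40], [-8, -17.6, 0, 0, 0, 0, 40], [-4, -11, 0, 0, 0, 0, 40], [0, 0, 0, 0, 0, 0, 40], [0, 0, 0, 0, 0, 0, 40], [0, 0, 0, 0, 0, 0, 40]]]}}

```text
time_s: 5.73
ee_pos: [0.5752, 0.312, 0.1398]
eef_rot: [3.141, 0.0, -0.275]
force: [-0.6, -0.0, -1.0]
grip_width: 0.0518
grip_force: 15.0
```

```bash
python3 - <<'E'
from h import *
shot('scene','s1'); print(telemetry.get_obs()['ee_pos'])
E
```

```text
[0.57523517 0.31185213 0.13982279]
```

View pics/s1.png

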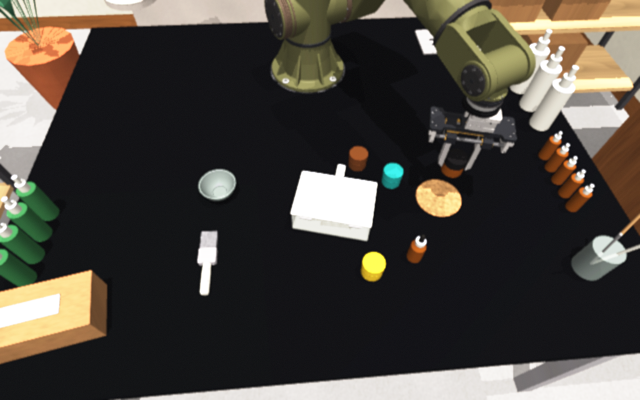

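The scene view shows the jar upright in the fingers at about (453,170), held 118 mm above the coaster. The lid is clear. I'm lowering it now.

Request:
{"name": "carry_out", "arguments": {"plan": [[[0, 0, 12, 0, 0, 0, 40], [0, 0, 20, 0, 0, 0, 40], [0, 0, 20, 0, 0, 0, 40], [0, 0, 20, 0, 0, 0, 40], [0, 0, 18, 0, 0, 0, 40], [0, 0, 12, 0, 0, 0, 40], [0, 0, 7, 0, 0, 0, 40], [0, 0, 3, 0, 0, 0, 40], [0, 0, 1, 0, 0, 0, 40], [0, 0, 1, 0, 0, 0, 40], [0, 0, 1, 0, 0, 0, 40], [0, 0, 0, 0, 0, 0, 40], [0, 0, 0, 0, 0, 0, 40], [0, 0, 0, 0, 0, 0, 40]]]}}

```text
time_s: 6.95
ee_pos: [0.5751, 0.3131, 0.0252]
eef_rot: [-3.141, -0.0, -0.274]
force: [0.3, 0.2, -1.4]
grip_width: 0.0517
grip_force: 15.0
```

Request:
{"name": "carry_out", "arguments": {"plan": [[[0, 0, 1, 0, 0, 0, 40], [0, 0, 0.5, 0, 0, 0, 40], [0, 0, 0.5, 0, 0, 0, 40], [0, 0, 0.5, 0, 0, 0, 40], [0, 0, 0, 0, 0, 0, 40], [0, 0, 0, 0, 0, 0, 40]]]}}

```text
time_s: 7.45
ee_pos: [0.575, 0.313, 0.0225]
eef_rot: [-3.141, -0.0, -0.274]
force: [1.0, -0.3, 0.4]
grip_width: 0.0518
grip_force: 15.0
```

Request:
{"name": "carry_out", "arguments": {"plan": [[[0, 0, 0.5, 0, 0, 0, 40], [0, 0, 0.4, 0, 0, 0, 40], [0, 0, 0, 0, 0, 0, 40], [0, 0, 0, 0, 0, 0, 40], [0, 0, 0, 0, 0, 0, 40]]]}}

```text
time_s: 7.87
ee_pos: [0.5752, 0.3129, 0.0223]
eef_rot: [-3.141, -0.001, -0.274]
force: [-2.0, -2.7, 7.6]
grip_width: 0.0519
grip_force: 15.0
```

Contact reads 7.6 N. I'm easing off a little, opening and retreating straight up.

Request:
{"name": "carry_out", "arguments": {"plan": [[[0, 0, -0.4, 0, 0, 0, 40], [0, 0, 0, 0, 0, 0, 54], [0, 0, 0, 0, 0, 0, 60], [0, 0, 0, 0, 0, 0, 75], [0, 0, 0, 0, 0, 0, 94], [0, 0, 0, 0, 0, 0, 94], [0, 0, 0, 0, 0, 0, 94], [0, 0, -8, 0, 0, 0, 94], [0, 0, -20, 0, 0, 0, 94], [0, 0, -30, 0, 0, 0, 94], [0, 0, -30, 0, 0, 0, 94], [0, 0, -30, 0, 0, 0, 94], [0, 0, -20, 0, 0, 0, 94], [0, 0, 0, 0, 0, 0, 94], [0, 0, 0, 0, 0, 0, 94]]]}}

```text
time_s: 9.12
ee_pos: [0.5752, 0.3132, 0.1613]
eef_rot: [-3.14, -0.002, -0.274]
force: [-0.6, -0.0, -1.1]
grip_width: 0.0939
grip_force: 0.0
```

```bash
python3 - <<'E'
from h import *
c=fix(shot('wrist','w2')); o=telemetry.get_obs(); print(o['ee_pos'])
for q in((.575,.313,.005),(.575,.313,.055)): print(proj(c,q))
E
```

```text
[0.57475027 0.31291613 0.15972271]
[322.53051163 181.30809461]
[322.61109621 191.45556313]
```

View pics/w2.png

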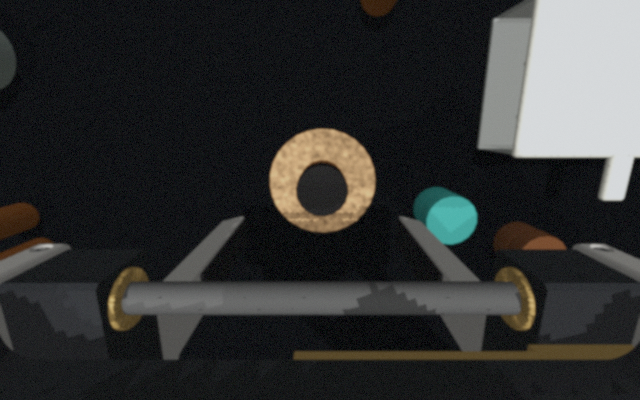

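The jar stands upright at the coaster's middle: cap at (322,190), coaster at (322,181). Next I go above the tab.

Request:
{"name": "carry_out", "arguments": {"plan": [[[0, 8, 0, 0, 0, 0, 60], [1, 28, 0, 0, 0, 0, 50], [1, 28, 0, 0, 0, 0, 50], [1, 28, 0, 0, 0, 0, 50], [1, 28, 0, 0, 0, 0, 50], [1, 28, 0, 0, 0, 0, 50], [1, 28, 0, 0, 0, 0, 50], [1, 28, 0, 0, 0, 0, 50], [1, 28, 0, 0, 0, 0, 50], [1, 20, 0, 0, 0, 0, 50], [1, 15, 0, 0, 0, 0, 50], [0, 0, 0, 0, 0, 0, 50], [0, 0, 0, 0, 0, 0, 50], [0, 0, 0, 0, 0, 0, 50]]]}}

```text
time_s: 10.33
ee_pos: [0.5121, 0.0536, 0.1593]
eef_rot: [3.141, 0.001, -0.274]
force: [-0.6, -0.5, -0.5]
grip_width: 0.05
grip_force: 0.0
```

```bash
python3 - <<'E'
from h import *
c=fix(shot('wrist','w3')); o=telemetry.get_obs(); print(o['ee_pos'],o['eef_rot'])
p=c['pixels']; hsv=cv2.cvtColor(p,cv2.COLOR_RGB2HSV)
print(proj(c,(.5125,.053,.073)))
E
```

```text
[0.51217173 0.05384628 0.15941971] [ 3.14147112e+00  7.27875916e-04 -2.73440490e-01]
[322.76744155 195.46136747]
```

View pics/w3.png

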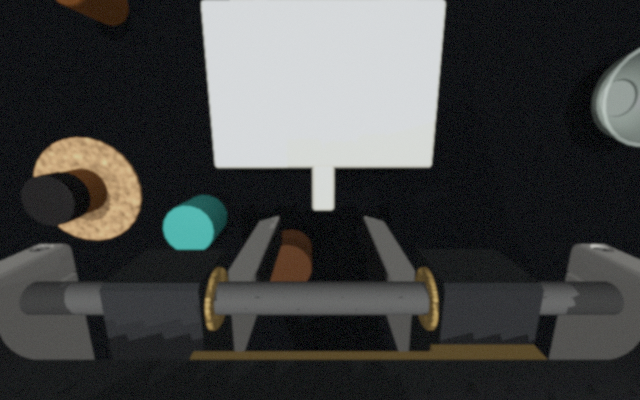

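The tab is at columns 312–334, rows 167–211. The planned grip point projects to (323,195), 26 mm out from the lid edge, so I'm going down and closing.

Request:
{"name": "carry_out", "arguments": {"plan": [[[0, 0, 12, 0, 0, 0, 50], [0, 0, 20, 0, 0, 0, 50], [0, 0, 20, 0, 0, 0, 50], [0, 0, 20, 0, 0, 0, 50], [0, 0, 17, 0, 0, 0, 50], [0, 0, 12, 0, 0, 0, 50], [0, 0, 8, 0, 0, 0, 50], [0, 0, 0, 0, 0, 0, 50], [0, 0, 0, 0, 0, 0, 50], [0, 0, 0, 0, 0, 0, 30], [0, 0, 0, 0, 0, 0, 20], [0, 0, 0, 0, 0, 0, 10], [0, 0, 0, 0, 0, 0, 10], [0, 0, 0, 0, 0, 0, 10], [0, 0, 0, 0, 0, 0, 10], [0, 0, 0, 0, 0, 0, 10]]], "squeeze": 20}}

```text
time_s: 11.72
ee_pos: [0.5121, 0.0521, 0.0509]
eef_rot: [3.14, 0.0, -0.274]
force: [-1.9, -10.2, 1.2]
grip_width: 0.0198
grip_force: 20.0
```

```bash
python3 - <<'E'
import numpy as np
# rows in the tool x-z plane: tool x=box x, tool z=down; tilt about tool y with lid (half rate)
N=25; A=np.radians(50); T=np.radians(25)
def pose(a,t): # box-frame x,z of TCP rel. hinge; tool z axis = (sin?): tilted by +t about box y
    g=np.array([-.158*np.cos(a)+.004*np.sin(a), .158*np.sin(a)+.004*np.cos(a)])
    zt=np.array([-np.sin(t),-np.cos(t)]); xt=np.array([np.cos(t),-np.sin(t)])
    return g+.019*zt,xt,zt
for i in range(N):
    f=lambda i:i/N
    p,x,z=pose(A*f(i),T*f(i)); q,_,_=pose(A*f(i+1),T*f(i+1)); d=(q-p)*1e3
    print(i,round(d@x,2),round(d@z,2))
print('turn/row about tool y (tool y = -box y):',-T/N, 'net',(pose(A,T)[0]-pose(0,0)[0]))
E
```

```text
0 -0.1 -5.51
1 0.0 -5.51
2 0.1 -5.5
3 0.19 -5.49
4 0.29 -5.48
5 0.38 -5.47
6 0.48 -5.46
7 0.57 -5.44
8 0.67 -5.43
9 0.76 -5.41
10 0.86 -5.39
11 0.95 -5.37
12 1.05 -5.35
13 1.14 -5.32
14 1.23 -5.29
15 1.32 -5.27
16 1.41 -5.24
17 1.51 -5.2
18 1.6 -5.17
19 1.69 -5.14
20 1.78 -5.1
21 1.86 -5.06
22 1.95 -5.02
23 2.04 -4.98
24 2.13 -4.94
turn/row about tool y (tool y = -box y): -0.017453292519943295 net [0.05147399 0.12138632]
```

Gripped, with 19.8 mm between the fingers. I'm easing the sideways load, then swinging the lid along its arc while tilting the tool at half the lid's rate.

Request:
{"name": "carry_out", "arguments": {"plan": [[[0, 1, 0, 0, 0, 0, 10], [0, 0.5, 0, 0, 0, 0, 10], [0, 0, -2.5, 0, -0.0087, 0, 10], [0, 0, -3, 0, -0.0087, 0, 10], [0, 0, -5.5, 0, -0.01745, 0, 10], [0.1, 0, -5.5, 0, -0.01745, 0, 10], [0.2, 0, -5.5, 0, -0.01745, 0, 10], [0.3, 0, -5.5, 0, -0.01745, 0, 10], [0.4, 0, -5.5, 0, -0.01745, 0, 10], [0.5, 0, -5.5, 0, -0.01745, 0, 10], [0.6, 0, -5.4, 0, -0.01745, 0, 10], [0.7, 0, -5.4, 0, -0.01745, 0, 10], [0.8, 0, -5.4, 0, -0.01745, 0, 10], [0, 0, 0, 0, 0, 0, 10], [0, 0, 0, 0, 0, 0, 10]]]}}

```text
time_s: 12.97
ee_pos: [0.5192, 0.0499, 0.1047]
eef_rot: [-3.141, 0.175, -0.274]
force: [-0.3, 2.3, -0.3]
grip_width: 0.0198
grip_force: 20.0
```

Request:
{"name": "carry_out", "arguments": {"plan": [[[0.9, 0, -5.4, 0, -0.01745, 0, 10], [1.0, 0, -5.4, 0, -0.01745, 0, 10], [1.0, 0, -5.3, 0, -0.01745, 0, 10], [1.1, 0, -5.3, 0, -0.01745, 0, 10], [1.2, 0, -5.3, 0, -0.01745, 0, 10], [1.3, 0, -5.3, 0, -0.01745, 0, 10], [1.4, 0, -5.2, 0, -0.01745, 0, 10], [1.5, 0, -5.2, 0, -0.01745, 0, 10], [1.6, 0, -5.2, 0, -0.01745, 0, 10], [1.7, 0, -5.1, 0, -0.01745, 0, 10], [1.8, 0, -5.1, 0, -0.01745, 0, 10], [1.9, 0, -5.1, 0, -0.01745, 0, 10], [1.9, 0, -5.0, 0, -0.01745, 0, 10], [2.0, 0, -2.5, 0, -0.01745, 0, 10], [1.0, 0, -2.0, 0, 0, 0, 10], [0, 0, 0, 0, 0, 0, 10], [0, 0, 0, 0, 0, 0, 10], [0, 0, 0, 0, 0, 0, 10]]]}}

```text
time_s: 14.47
ee_pos: [0.5578, 0.0392, 0.1679]
eef_rot: [-3.142, 0.421, -0.274]
force: [-6.4, 3.8, 4.7]
grip_width: 0.0199
grip_force: 20.0
```

```bash
python3 - <<'E'
from h import *
shot('scene','s2'); shot('top','t2'); o=telemetry.get_obs(); R=Ro.from_euler('xyz',o['eef_rot']).as_matrix(); g=o['ee_pos']-.019*R[:,2]; 
h=np.array([.5125,.053,.065])+.158*np.array([np.cos(-.274),np.sin(-.274),0]); d=g-h
r=-(d[0]*np.cos(-.274)+d[1]*np.sin(-.274)); print(g,h,r,d[2],np.hypot(r,d[2]),np.degrees(np.arctan2(d[2],r)-np.arctan2(.004,.158)))
c=load('s2'); print(proj(c,g),proj(c,h))
E
```

```text
[0.5652324  0.03704484 0.18521927] [0.66460601 0.01024767 0.065     ] 0.10291750166529484 0.12021926620198858 0.15825512350369753 47.9835600909614
[339.58012398 155.8614443 ] [330.27196076 221.2892308 ]
```

View pics/s2.png

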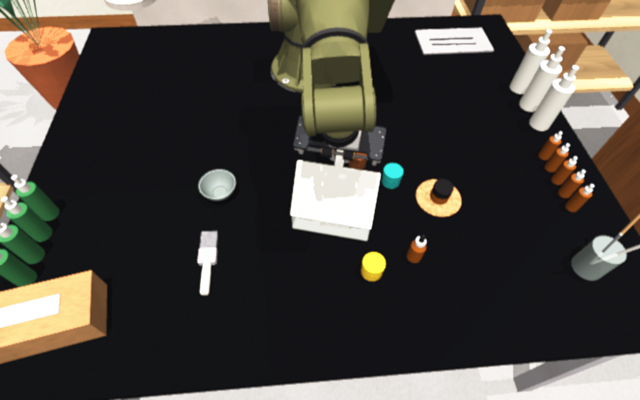

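The lid is up with the tab held, and the jar stands on the coaster at (440,193). The arm's geometry says about 48°, so I'll add 2°, ease the radial load and check the angle by two-view triangulation of the lid's edges.

Request:
{"name": "carry_out", "arguments": {"plan": [[[0.3, 0, -2, 0, -0.005, 0, 10], [0.3, 0, -2, 0, -0.005, 0, 10], [0.3, 0, -1.6, 0, -0.005, 0, 10], [0, 0, 0, 0, 0, 0, 10], [0, 0, 0, 0, 0, 0, 10], [0, 0, 0, 0, 0, 0, 10]]]}}

```text
time_s: 15.07
ee_pos: [0.5617, 0.038, 0.1719]
eef_rot: [-3.141, 0.433, -0.274]
force: [3.6, 4.1, -8.1]
grip_width: 0.0198
grip_force: 20.0
```

```bash
python3 - <<'E'
from h import *
shot('scene','s3'); shot('top','t3'); o=telemetry.get_obs(); R=Ro.from_euler('xyz',o['eef_rot']).as_matrix(); g=o['ee_pos']-.019*R[:,2]; 
h=np.array([.5125,.053,.065])+.158*np.array([np.cos(-.274),np.sin(-.274),0]); d=g-h
r=-(d[0]*np.cos(-.274)+d[1]*np.sin(-.274)); print(o['force'],np.hypot(r,d[2]),np.degrees(np.arctan2(d[2],r)-np.arctan2(.004,.158)))
X=np.array([np.cos(-.274),np.sin(-.274),0]);Y=np.array([-X[1],X[0],0])
for n,b in(('s3',(270,140,400,250)),('t3',(240,140,380,270))):
    c=load(n)
    for a in(45,50,55):
        a=np.radians(a); u=-X*np.cos(a)+np.array([0,0,1])*np.sin(a); nn=X*np.sin(a)+np.array([0,0,1])*np.cos(a)
        # lid top face front corners and rear corners
        print(n,round(np.degrees(a)),[proj(c,h+u*l+nn*.008+Y*s).round(1).tolist() for l in(.132,) for s in(-.097,.097)])
A=cv2.imread('pics/s3.png')[140:250,270:400]; B=cv2.imread('pics/t3.png')[155:265,250:380]
cv2.imwrite('pics/z.png',cv2.resize(np.hstack([A,B]),None,fx=3,fy=3,interpolation=cv2.INTER_CUBIC))
E
```

```text
[ 4.65325734  4.3938548  -7.58635539] 0.15850487080501988 50.106147696776084
s3 45 [[297.4, 160.5], [380.4, 173.5]]
s3 50 [[296.4, 161.3], [380.5, 174.5]]
s3 55 [[295.4, 162.6], [380.4, 176.0]]
t3 45 [[351.6, 226.2], [258.4, 199.4]]
t3 50 [[353.0, 221.6], [259.1, 194.7]]
t3 55 [[354.6, 216.7], [260.0, 189.7]]
```

View pics/z.png

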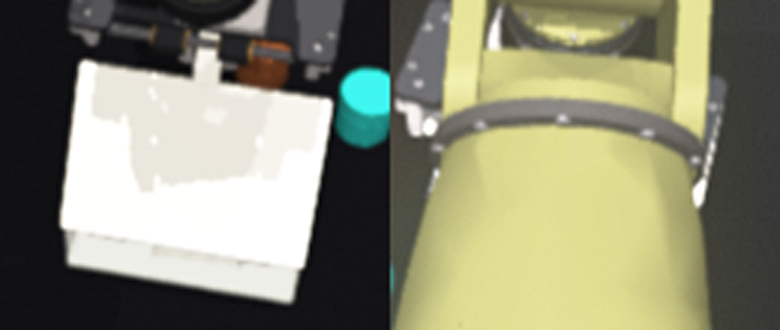

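The lid corners at (297,160) and (381,173) match the prediction for 50°, and the arm's geometry gives 50.1° at 158.5 mm radius. I'm easing off the small remaining load.

Request:
{"name": "carry_out", "arguments": {"plan": [[[0.6, -0.4, 0.3, 0, 0, 0, 10], [0, 0, 0, 0, 0, 0, 10], [0, 0, 0, 0, 0, 0, 10], [0, 0, 0, 0, 0, 0, 10], [0, 0, 0, 0, 0, 0, 10], [0, 0, 0, 0, 0, 0, 10]]]}}

```text
time_s: 15.67
ee_pos: [0.562, 0.038, 0.172]
eef_rot: [3.141, 0.434, -0.274]
force: [-1.4, 0.1, -1.6]
grip_width: 0.0199
grip_force: 20.0
```

```bash
python3 - <<'E'
from h import *
o=telemetry.get_obs(); R=Ro.from_euler('xyz',o['eef_rot']).as_matrix(); g=o['ee_pos']-.019*R[:,2]; 
h=np.array([.5125,.053,.065])+.158*np.array([np.cos(-.274),np.sin(-.274),0]); d=g-h
r=-(d[0]*np.cos(-.274)+d[1]*np.sin(-.274)); a=np.degrees(np.arctan2(d[2],r)-np.arctan2(.004,.158)); print(o['force'],o['grip_width'],a,np.abs(o['joint_vel']).max())
if abs(a-50)<1.2 and .018<o['grip_width']<.022: print(ctrl.hand_in())
E
```

```text
[-1.44299888  0.13758335 -1.62090149] 0.019930017025821 50.19729469768568 0.0012245429126894638
the job is handed in; nothing more can be done
None
```

The job is handed in: the jar stands upright on the coaster, and the gripper still holds the lid steady by its tab at about 50° (measured 50.2°, good to about 1°); the bowl, bottle and brush were left alone.

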